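# Key a carved bird's block into the painting turntable and hold it home

### The arm

A 7-joint arm with a two-finger parallel gripper is mounted at the origin on the work surface. World frame = base frame: x ahead of the robot, y to its left, z up, the work surface at z = 0. Lengths are in m, angles in rad, forces in N, time in s.
With the tool pointing down it reaches from about 0.35 to 0.9 m from the base axis. Payload 7.2 kg.
Tool frame: the origin (TCP) lies midway between the tips of the shut fingers; the grasp point (between the pads) lies 19 mm behind it; z points along the fingers, y is the line along which they close (so a half turn about z gives the same grasp; the last joint's range is limited). The gripper opens to 85 mm and grips with 20 to 120 N. Pads are 22 mm wide; open, the fingers measure 114 mm over their backs; the gripper's body (76 mm by 85 mm) begins 54 mm behind the grasp point. The pads swing forward as they close: fully open they stand 13 mm farther back than shut.
Start: joints at [1.201, 0.411, -0.013, 1.596, 0.006, 1.134, -0.082], TCP at [0.186, -0.597, 0.231] pointing down, gripper open.
Joint ranges: [-2.95, 2.95], [-0.29, 1.99], [-1.47, 1.44], [0.14, 2.54], [-1.03, 4.17], [0.13, 1.85], [-2.86, 2.86]. Speed limits (rad/s): [2.39, 2.39, 3.01, 3.01, 3.14, 3.14, 3.14].

### API

Orientations are given as a unit quaternion [x, y, z, w].
In Python, from plant import sensors, snapshot, ctrl gives the robot as it stands.
- The arm moves only by the tool apply_moves, never from a script. Its argument "series" is a list of rows, each a list of 7 numbers: the finger opening in mm, from 0 to 85.4, then the shift along the tool's x, y, z in units of 60 mm (1.0 is 60 mm), then the turn, a rotation vector about the tool's x, y, z in rad. A call has 1 to 5 rows; each row shifts and turns the commanded pose from where the row before left it, along the tool's axes as they then stand; what a row does not reach is not made up. A row lasts 1/8 s, in which the tool goes at most 62.5 mm and 10.7 degrees, less where a joint would pass 70% of its speed; a pose out of reach is approached as far as the arm can. A call is refused whole if a number of a shift passes 1 or a number of a turn 0.188, either way. A call with a gripper value outside its range is refused whole. The fingers move at their own pace and stop on an object; "squeeze" is the grip in N (left out, the last holds). Time passes only in rows, so rows that do not move let the fingers close. It gives the time, the measured TCP pose, the force, the opening and the grip force at its end, in the units of the state.
- sensors.observe(): the state, without advancing time (a new reading comes with each control period).
- snapshot(name): name is "side" or "top" or "wrist"; returns a dict with "pixels" (480x640x3 uint8, red, green, blue), "fovy" (degrees; the focal length in pixels is half the picture's height over the tangent of half this angle, whatever the lens; pixels are square), "cx", "cy" (the principal point, pixels), "k1" (the pictures are not rectified: a ray, as slopes to the right and down, at radius r is drawn at 1 + k1 r^2 times it, then the intrinsics apply), "extrinsics" (4x4, takes a point from camera to world coordinates). Camera axes: x right, y down, z forward; pixel columns grow to the right and rows downward; lengths in m; the calibration is good to about 2 mm. A picture is of the moment at which its call begins. There is no depth.
- ctrl.hand_in(): hands the job in; it is judged then, once.
The state is a dict: "time": time; "joint_pos": joint angles; "joint_vel": joint speeds; "tau": joint torques, N m; "tcp_pos": TCP position; "orientation": TCP orientation; "ft_force": force on the tool from outside, world axes, zero at the start; "wrist_torque": the same for the moment, N m; "grip_width": finger opening in m; "grip_force": force on a finger pad.
Only numpy, scipy, OpenCV 4.12 (cv2) and the standard library are available. Lean on these libraries where they do the work, as an engineer would, in place of code of your own. Each camera call takes 0.05 s, during which the arm holds its last target. There are 200 camera calls.

### The job

First switch the painting turntable off by flipping its white-knobbed toggle over to the red dot. Then lift the red bird by its square wooden block out of the drying stand and push the keyed shaft under it into the turntable's hub, turning it until the key slips into the keyway, and press on until the block sits fully down on the hub. A spring in the hub pushes it back up, so do not let go: finish while still gripping the block and pressing it home, with the toggle left off and the jars and the green bird left where they are.

Things in the scene. Friction and masses are not known exactly. Their poses are not given: they have to be found in the camera images.
- turntable: Fixed blue drive box of a painting turntable, 150 (x) x 260 (y) x 60 mm high, at another spot and yaw (within 0.5 rad) each time. Origin: centre of its underside; x, y along its sides, z up. On its top stand the hub (at x 0, y -70 mm) and the toggle switch (at x 0, y +80 mm). Round the hub lies an aluminium disc of 47 mm radius, its top 68 mm above the table.
- hub_mouth (a point): Centre of the bore's mouth on the flat face of the steel hub (48 mm diameter, does not turn), 78 mm above the table; axes as turntable. Bore: 18 mm diameter, vertical, over 50 mm deep. Keyway: a slot 9 mm wide over the whole depth, from the bore out to 16 mm from the axis, towards the box's -x side (the green dot's side); a yellow dab on the face marks it.
- spring_seat (a joint): Brass disc in the bore on a spring, in m: 0 = up, its top 28 mm below the hub's face; grows as the shaft presses it down. About 4 N to start it, 10 N at 0.012, where the block sits fully down on the hub.
- toggle (a joint): Toggle of the turntable's switch, hinged about the box's y axis, in rad: 0 = ON, leaning 0.5 rad from upright towards the box's -x side (green dot); 1.0 = OFF, leaning 0.5 rad towards the +x side (red dot). Its weighted knob makes it fall over to the nearer end once past the middle (0.5) and stay there; about 0.5 N at the knob moves it.
- toggle_knob (a point): Centre of the toggle's white ball knob, 20 mm in diameter, 52 mm from the hinge on a 9 mm thick stem; 108 mm above the table in the ON and OFF positions and 114 mm at mid-swing.
- lever_pivot (a point): Middle of the toggle's hinge axis, 62 mm above the table; axes as turntable.
- bird_block: Loose pale wooden block 40 x 40 x 45 mm high, a small red and yellow bird on top (31 mm high, within the block's outline but for beak and tail tips, 2.5 mm), a keyed shaft under it; 0.11 to 0.21 kg. Origin: centre of the block's underside; z up, x and y along its sides. Beak, yellow stripe on the side and key point to -x. At the start it stands in the stand, underside 55 mm above the table.
- shaft_tip (a point): Middle of the shaft's lower end, 40 mm below the block's underside. The steel shaft lies on the block's z axis and is 16 mm in diameter; its last 6 mm taper to 9 mm diameter.
- key_foot (a point): Middle of the yellow key's lower end, 26 mm below the block's underside and 10 mm from the axis towards the block's -x. The key is 6 mm wide, reaches out to 13.5 mm from the axis and runs from 26 up to 4 mm below the underside: 14 mm of plain shaft enters the bore before the key meets the hub's face.
- grip (a point): A good height to grip the block: on its axis, 30 mm above its underside.
- stand: Fixed brown wooden drying stand, 90 x 90 x 55 mm high; a round hole of 31 mm diameter, 47 mm deep, in the middle of its top takes shaft and key loosely. Origin: centre of its underside.
- jar_pink: Bystander: red paint jar, 48 mm diameter, 65 mm high; origin at the centre of its underside.
- jar_blue: Bystander: blue paint jar, 48 mm diameter, 65 mm high; origin at the centre of its underside.
- green_bird: Bystander: green carved bird on a loose dark base 50 x 35 x 12 mm, 44 mm high in all; origin at the centre of its underside.
There are look-alikes about, which are no part of the job. Of the things that look like the bird_block, the middle-sized one is meant.

How it is judged:
By the outcome, as a careful person would: the job done as asked, in the order asked, and still so for the second after the job is handed in, while the arm keeps its last pose, push and grip.
It also fails if it takes over 64 s, if anything falls off the work surface, if the arm or the gripper's body presses on something with over 40 N, if the wrist force passes 120 N, or if a joint passes its speed limit or range.

## Working session

There is one attempt and no reset: what is moved stays moved. The work goes in short steps, Python scripts to look and compute and a tool call to move; the robot and the scene stay as the last step left them, time stands still between calls to the robot, and variables do not carry over. Pictures are saved under pics/ and viewed, at most 10 in all, crops included, and the job is handed in when it is done.

Besides the shell and the picture viewer there is one more tool, called after "Call:" by a JSON object that holds its "api" and its "payload", one argument or row to a line. apply_moves: Moves the arm, as the interface text tells. Its arguments: {"type":"object","properties":{"series":{"type":"array","items":{"type":"array","items":{"type":"number"}}},"squeeze":{"type":"number"}},"required":["series"]}

```bash
mkdir -p pics; cat > h.py <<'E'
import numpy as np, cv2
from plant import sensors, snapshot, ctrl
from scipy.spatial.transform import Rotation as R
def snap(n,f=None):
    s=snapshot(n)
    if f: cv2.imwrite('pics/'+f,s['pixels'][:,:,::-1])
    return s
def K(s):
    f=240/np.tan(np.radians(s['fovy'])/2); return np.array([[f,0,s['cx']],[0,f,s['cy']],[0,0,1.]])
def ray(s,uv):
    u=(np.array(uv,float)-[s['cx'],s['cy']])/K(s)[0,0]; rd=np.linalg.norm(u); r=rd
    for _ in range(30): r=rd/(1+s['k1']*r*r)
    u=u*(r/rd if rd>0 else 1)
    T=np.array(s['extrinsics']); return T[:3,3],T[:3,:3]@np.array([u[0],u[1],1])
def onz(s,uv,z):
    o,d=ray(s,uv); return o+d*(z-o[2])/d[2]
def proj(s,P):
    T=np.array(s['extrinsics']); p=T[:3,:3].T@(np.array(P)-T[:3,3]); u=p[:2]/p[2]
    return u*(1+s['k1']*(u@u))*K(s)[0,0]+[s['cx'],s['cy']]
def tri(s1,a,s2,b):
    o1,d1=ray(s1,a);o2,d2=ray(s2,b)
    t=np.linalg.lstsq(np.stack([d1,-d2],1),o2-o1,rcond=None)[0]
    p,q=o1+t[0]*d1,o2+t[1]*d2; return (p+q)/2,np.linalg.norm(p-q)
def st():
    o=sensors.observe(); Rm=R.from_quat(o['orientation']).as_matrix()
    print('t',round(o['time'],2),'tcp',np.round(o['tcp_pos'],4),'x',np.round(Rm[:,0],3),'y',np.round(Rm[:,1],3),'z',np.round(Rm[:,2],3),'F',np.round(o['ft_force'],1),'w',round(o['grip_width'],4),'g',round(o['grip_force'],1))
    return o,Rm
def go(target,yaw_y=None):
    """shift in tool units to target TCP; yaw of tool y (mod pi)"""
    o,Rm=st(); d=np.array(target)-o['tcp_pos']
    print('shift units (now frame)',np.round(Rm.T@d/0.06,3))
    if yaw_y is not None:
        c=np.arctan2(Rm[1,1],Rm[0,1]); e=(yaw_y-c+np.pi/2)%np.pi-np.pi/2
        print('turn about tool z',round(-e,3),'j7',o['joint_pos'][6])
        R2=R.from_rotvec([0,0,e]).as_matrix()@Rm; print('shift after turn',np.round(R2.T@d/0.06,3))
E
python3 -c "
from h import *
a=snap('top','t0.png');b=snap('side','s0.png');st()
for s in(a,b):print(np.round(s['extrinsics'],3).tolist(),s['fovy'],s['k1'])"
```

```text
t 0.1 tcp [ 0.1856 -0.5963  0.2305] x [ 0.955  0.297 -0.   ] y [ 0.297 -0.955 -0.001] z [-0.001  0.001 -1.   ] F [-0.2 -0.2 -0.4] w 0.0858 g 0.0
[[0.028, -0.985, 0.172, 0.395], [-1.0, -0.028, 0.005, 0.031], [-0.0, -0.172, -0.985, 1.181], [0.0, 0.0, 0.0, 1.0]] 52.2212141322313 -0.09391888522207692
[[-0.859, -0.369, 0.356, 0.227], [-0.513, 0.619, -0.595, 0.642], [-0.001, -0.693, -0.721, 0.82], [0.0, 0.0, 0.0, 1.0]] 49.95025327364127 -0.0598381010064815
```

View pics/t0.png

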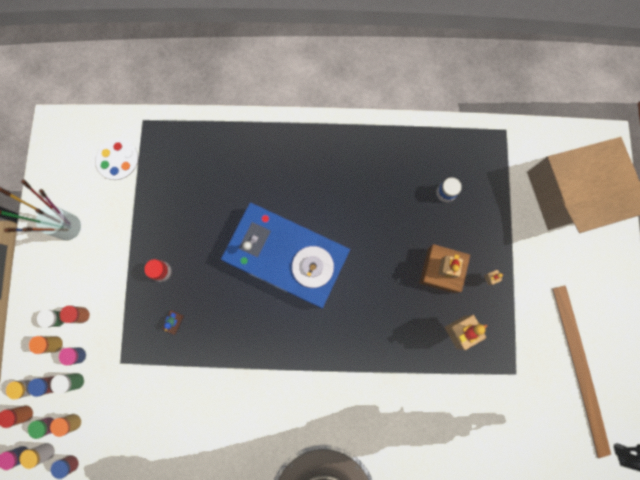

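View pics/s0.png

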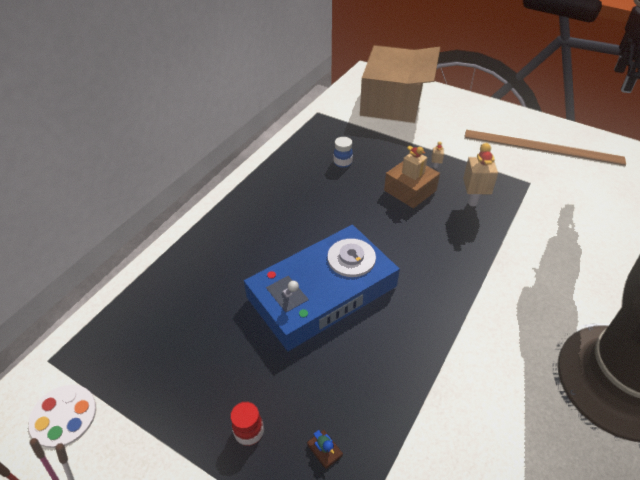

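The top view shows the turntable at about (286,255): hub (313,267), knob (247,245), red dot (265,218) and green dot (244,261). The stand with the middle-sized bird is at (447,268). The look-alikes are at (469,332), the large one, and (495,277), the small one. The jars are at (156,270) and (450,188), and the green bird is at (172,322).

```bash
cat > m.py <<'E'
from h import *
def cents(s,lo,hi,box,amin=8):
    hsv=cv2.cvtColor(s['pixels'],cv2.COLOR_RGB2HSV); m=cv2.inRange(hsv,np.array(lo),np.array(hi))
    k=np.zeros_like(m);x0,y0,x1,y1=box;k[y0:y1,x0:x1]=1;m=m*k
    n,_,S,C=cv2.connectedComponentsWithStats(m)
    return sorted([(int(S[i,4]),np.round(C[i],1).tolist()) for i in range(1,n) if S[i,4]>=amin],reverse=True)[:4],m
E
python3 - <<'E'
from m import *
a=snap('top');b=snap('side')
D={}
for s,n,bx,bd in((a,'top',(210,195,360,315),(285,258,340,292)),(b,'side',(240,225,405,350),(320,235,380,280))):
    for nm,lo,hi in(('red',(0,120,80),(8,255,255)),('red2',(170,120,80),(180,255,255)),('green',(45,100,50),(85,255,255))):
        c,_=cents(s,lo,hi,bx,5); print(n,nm,c,[np.round(onz(s,q[1],.06),4).tolist() for q in c[:1]])
    c,_=cents(s,(0,0,150),(180,60,255),bx,5);print(n,'white',c,[np.round(onz(s,q[1],.068),4).tolist() for q in c[:1]])
    _,m=cents(s,(105,120,40),(125,255,255),bx)
    cn=max(cv2.findContours(m,0,2)[0],key=cv2.contourArea); r=cv2.approxPolyDP(cv2.convexHull(cn),6,True)[:,0]
    print(n,'blue',[(q.tolist(),np.round(onz(s,q,.06)[:2],4).tolist()) for q in r])
print(tri(a,(247,245),b,(293,286)))
# stand
c,m=cents(a,(5,100,40),(20,255,200),(410,235,480,300)); 
cn=max(cv2.findContours(m,0,2)[0],key=cv2.contourArea);r=cv2.approxPolyDP(cv2.convexHull(cn),5,True)[:,0]
print('stand',[(q.tolist(),np.round(onz(a,q,.055)[:2],4).tolist()) for q in r])
for nm,s,bx,z in(('t',a,(435,245,475,285),.1),):
  c,m=cents(s,(10,20,150),(25,130,255),bx);print(c)
cv2.imwrite('pics/c.png',np.hstack([cv2.resize(a['pixels'][230:300,410:510,::-1],(800,560))[:, :400*2//2*1*2//2*2//2],]) )
E
```

```text
top red [] []
top red2 [(26, [264.8, 218.3])] [[0.6419, 0.1549, 0.06]]
top green [(30, [243.6, 260.4])] [[0.541, 0.1995, 0.06]]
top white [(1329, [312.5, 266.4]), (50, [247.4, 244.9]), (23, [254.4, 238.0])] [[0.5306, 0.0397, 0.068]]
top blue [([250, 203], [0.6779, 0.1916]), ([349, 249], [0.5745, -0.0437]), ([322, 307], [0.4392, 0.0155]), ([221, 259], [0.5427, 0.2522])]
side red [] []
side red2 [(39, [271.3, 274.4])] [[0.6403, 0.1517, 0.06]]
side green [(50, [303.1, 313.0])] [[0.5396, 0.1965, 0.06]]
side white [(1197, [351.2, 255.9]), (56, [293.0, 283.9]), (7, [284.4, 290.6])] [[0.5285, 0.0381, 0.068]]
side blue [([353, 225], [0.5703, -0.0464]), ([398, 268], [0.4386, 0.0129]), ([395, 286], [0.4244, 0.0561]), ([286, 349], [0.5244, 0.2743]), ([248, 299], [0.6434, 0.2221]), ([244, 280], [0.6769, 0.1897])]
(array([0.56768537, 0.1856772 , 0.10855213]), np.float64(0.003555598885177664))
stand [([432, 245], [0.5902, -0.2387]), ([469, 255], [0.5689, -0.3263]), ([460, 291], [0.484, -0.3031]), ([420, 281], [0.505, -0.2097])]
[(185, [452.8, 266.5])]
```

View pics/c.png

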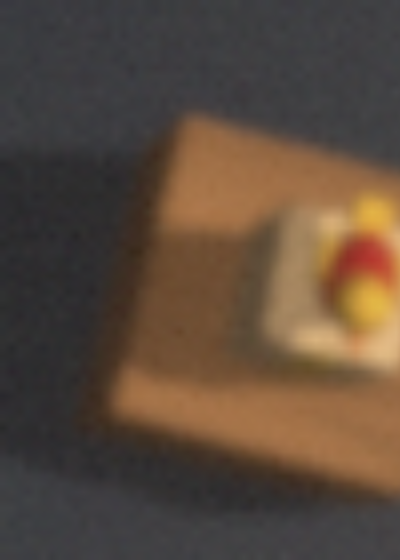

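Call:
{"api": "apply_moves", "payload": {
  "series": [
    [0,0,0,0,0,0,0.179],
    [0,0,0,0,0,0,0.179],
    [0,0,0,0,0,0,0.179],
    [0,0,0,0,0,0,0.179],
    [0,0,-0.9,0,0,0,0]
  ],
  "squeeze": 40
}}

```text
time: 0.82
tcp_pos: [0.2054, -0.5491, 0.2305]
orientation: [0.978, -0.209, -0.001, 0.001]
ft_force: [1.2, 0.6, -0.0]
grip_width: 0.0
grip_force: 0.0
```

Call:
{"api": "apply_moves", "payload": {
  "series": [
    [0,0,-0.9,0,0,0,0],
    [0,0,-0.9,0,0,0,0],
    [0,0,-0.9,0,0,0,0],
    [0,0,-0.9,0,0,0,0],
    [0,0,-0.9,0,0,0,0]
  ]
}}

```text
time: 1.45
tcp_pos: [0.3167, -0.2985, 0.2314]
orientation: [0.979, -0.206, 0.0, 0.0]
ft_force: [0.9, -1.1, 0.4]
grip_width: 0.0003
grip_force: 0.0
```

Call:
{"api": "apply_moves", "payload": {
  "series": [
    [0,0,-0.9,0,0,0,0],
    [0,0,-0.9,0,0,0,0],
    [0,0,-0.9,0,0,0,0],
    [0,0,-0.9,0,0,0,0],
    [0,0,-0.9,0,0,0,0]
  ]
}}

```text
time: 2.08
tcp_pos: [0.4253, -0.0514, 0.2315]
orientation: [0.979, -0.206, 0.0, 0.0]
ft_force: [0.0, -0.5, 0.1]
grip_width: -0.0
grip_force: 0.0
```

Call:
{"api": "apply_moves", "payload": {
  "series": [
    [0,0,-0.9,0,0,0,0],
    [0,0,-0.9,0,0,0,0],
    [0,0,-0.9,0,0,0,0],
    [0,0,-0.9,0,0,0,0],
    [0,0,0,0,0,0,0]
  ]
}}

```text
time: 2.7
tcp_pos: [0.512, 0.1494, 0.231]
orientation: [0.979, -0.203, -0.0, -0.001]
ft_force: [-1.4, 0.1, -0.6]
grip_width: -0.0002
grip_force: 0.0
```

```bash
python3 -c "
from h import *
go([.534,.202,.2305],np.pi/2-.416)
s=snap('wrist','w1.png')
c=np.array([.5586,.104]);y=np.array([.404,.9147]);x=np.array([.9147,-.404])
print('hub',proj(s,[*(c-.07*y),.078]),'knob',proj(s,[*(c+.08*y-.025*x),.108]))"
```

```text
t 2.7 tcp [0.512  0.1494 0.231 ] x [ 0.918 -0.397 -0.001] y [-0.397 -0.918 -0.002] z [-0.     0.003 -1.   ] F [-1.4  0.1 -0.6] w -0.0002 g 0.0
shift units (now frame) [-0.012 -0.951  0.01 ]
turn about tool z 0.008 j7 -2.4907305251490004
shift after turn [-0.019 -0.951  0.01 ]
hub [443.89301046 137.60777816] knob [234.04652606 174.20217065]
```

View pics/w1.png

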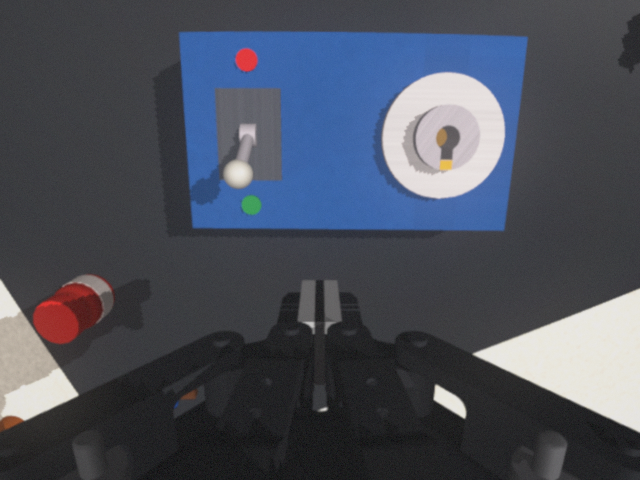

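The wrist view shows the knob at (238,174) leaning toward the green dot (251,205). The hub is at (448,138), with the keyway's yellow dab at (446,165). Everything lies within about 4 px of the prediction.

Call:
{"api": "apply_moves", "payload": {
  "series": [
    [0,0,-0.8,0,0,0,0.008],
    [0,0,-0.12,0.6,0,0,0],
    [0,0,0,0.6,0,0,0],
    [0,0,0,0.6,0,0,0],
    [0,0,0,0.48,0,0,0]
  ]
}}

```text
time: 3.38
tcp_pos: [0.5335, 0.1929, 0.0931]
orientation: [0.978, -0.21, -0.0, 0.001]
ft_force: [-0.2, -0.6, 0.2]
grip_width: 0.0001
grip_force: 0.0
```

Call:
{"api": "apply_moves", "payload": {
  "series": [
    [0,0,0,0,0,0,0],
    [0,0.3,0,0,0,0,0],
    [0,0.3,0,0,0,0,0],
    [0,0.2,0,0,0,0,0],
    [0,0.1,0,0,0,0,0]
  ]
}}

```text
time: 4.0
tcp_pos: [0.5845, 0.1722, 0.0948]
orientation: [0.978, -0.21, 0.0, -0.0]
ft_force: [-0.1, 0.3, 0.4]
grip_width: 0.0001
grip_force: 0.0
```

Call:
{"api": "apply_moves", "payload": {
  "series": [
    [0,0.1,0,0,0,0,0],
    [0,0.1,0,0,0,0,0],
    [0,0,0,0,0,0,0],
    [0,0,0,0,0,0,0]
  ]
}}

```text
time: 4.5
tcp_pos: [0.5921, 0.1693, 0.0941]
orientation: [0.978, -0.209, -0.002, 0.0]
ft_force: [-5.8, 1.5, 1.9]
grip_width: 0.0002
grip_force: 3.0
```

```bash
python3 -c "
from m import *
o,_=st();c=np.array([.5586,.104]);y=np.array([.404,.9147]);x=np.array([.9147,-.404]);d=o['tcp_pos'][:2]-c;print('box frame',d@x,d@y)
a=snap('top');b=snap('side');
for s,bx in((a,(225,215,275,262)),(b,(262,262,312,310))):
  print(cents(s,(0,0,150),(180,60,255),bx,5)[0])
for e in(-.025,.025): print(proj(a,[*(c+.08*y+e*x),.108]),proj(b,[*(c+.08*y+e*x),.108]))"
```

```text
t 4.5 tcp [0.5921 0.1693 0.0941] x [ 0.913 -0.408 -0.003] y [-0.408 -0.913  0.001] z [-0.004  0.    -1.   ] F [-5.8  1.5  1.9] w 0.0002 g 3.0
box frame 0.00429173476224649 0.07328821405107336
[]
[(24, [287.5, 291.7])]
[246.59948183 245.6096009 ] [291.35991002 286.47499187]
[256.64171339 225.72537243] [276.41369876 268.78212414]
```

Call:
{"api": "apply_moves", "payload": {
  "series": [
    [0,-0.3,0,0,0,0,0],
    [0,-0.2,0,-0.9,0,0,0],
    [0,0,0,-0.9,0,0,0],
    [0,0,0,-0.9,0,0,0],
    [85,0,0.9,0,0,0,0]
  ]
}}

```text
time: 5.22
tcp_pos: [0.5463, 0.1362, 0.2612]
orientation: [0.978, -0.206, 0.004, -0.003]
ft_force: [1.0, -1.4, -0.8]
grip_width: 0.0169
grip_force: 0.0
```

Call:
{"api": "apply_moves", "payload": {
  "series": [
    [85,0.2,0.9,0,0,0,0],
    [85,0.2,0.9,0,0,0,0],
    [85,0.2,0.9,0,0,0,0],
    [85,0.2,0.9,0,0,0,0],
    [85,0.2,0.9,0,0,0,0]
  ]
}}

```text
time: 5.85
tcp_pos: [0.4879, -0.1405, 0.2567]
orientation: [0.978, -0.209, 0.001, 0.0]
ft_force: [0.3, 0.1, 0.2]
grip_width: 0.0847
grip_force: 0.0
```

Call:
{"api": "apply_moves", "payload": {
  "series": [
    [85,0,0.9,0,0,0,0],
    [85,0,0.8,0,0,0,0],
    [85,0,0,0,0,0,0],
    [85,0,0,0,0,0,0]
  ]
}}

```text
time: 6.35
tcp_pos: [0.4471, -0.2315, 0.2565]
orientation: [0.978, -0.209, 0.0, -0.0]
ft_force: [0.6, 0.2, 0.2]
grip_width: 0.0853
grip_force: 0.0
```

```bash
python3 -c "
from m import *
o,_=st();print(o['joint_pos'])
c=np.array([.5586,.104]);y=np.array([.404,.9147]);x=np.array([.9147,-.404])
a=snap('top');b=snap('side');
for s,bx in((a,(225,205,275,262)),(b,(262,252,312,310))):
  print(cents(s,(0,0,150),(180,60,255),bx,5)[0])
s=snap('wrist','w2.png');print(proj(s,[.537,-.2695,.055]),proj(s,[.537,-.2695,.1]))"
```

```text
t 6.35 tcp [ 0.4471 -0.2315  0.2565] x [ 0.912 -0.409  0.   ] y [-0.409 -0.912 -0.   ] z [ 0.  0. -1.] F [0.6 0.2 0.2] w 0.0853 g 0.0
[ 0.61389839  0.1968887  -0.26854946  1.83764461  0.05745268  1.11427779
 -1.66743355]
[(53, [257.2, 225.1]), (17, [254.0, 239.4])]
[(51, [278.1, 266.2]), (24, [287.5, 291.7])]
[316.51402623  90.90034893] [316.06935404  85.05274873]
```

View pics/w2.png

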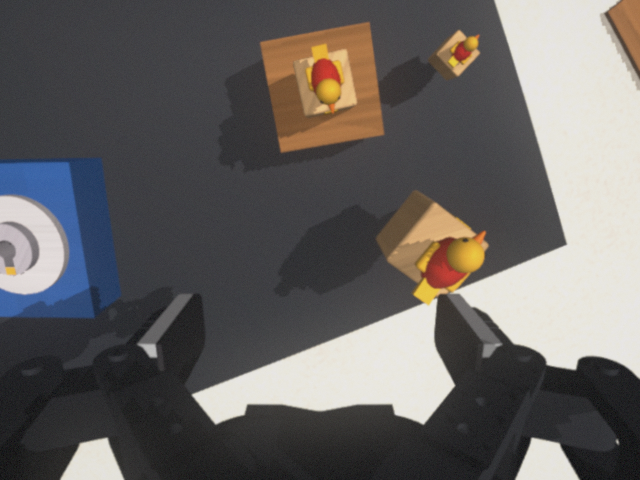

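The toggle is off: the knob has moved to (257,225). The meant bird is at (326,83) with its beak pointing down the picture. Its block-top corners are roughly (295,64), (347,50), (357,106) and (305,115). The large look-alike is at (435,250).

```bash
python3 -c "
from m import *
s=snap('wrist');b=snap('side');a=snap('top')
C=[(295,64),(347,50),(357,106),(305,115)]
P=np.array([onz(s,c,.1)[:2] for c in C]);print(P,P.mean(0))
d=P[0]+P[1]-P[2]-P[3];e=P[1]+P[2]-P[0]-P[3];print('x',np.arctan2(d[1],d[0]),'alt',np.arctan2(-e[1],-e[0])-np.pi/2, np.linalg.norm(d)/2,np.linalg.norm(e)/2)
q=np.array([onz(s,c,.055)[:2] for c in [(261,42),(370,23),(384,134),(281,152)]]);print('stand',q.mean(0))
print('big head',tri(a,(481,328),b,(486,147)),tri(s,(464,256),b,(486,150)), 'midblock',tri(a,(413+50,332),b,(480,176)))
g=P.mean(0);go([*g,.2],np.arctan2(d[1],d[0])+np.pi/2)"
```

```text
[[ 0.5563146  -0.26168913]
 [ 0.54979383 -0.29944261]
 [ 0.51149598 -0.29106478]
 [ 0.5211951  -0.25356709]] [ 0.53469988 -0.2764409 ]
x -0.22106762472980712 alt -0.21229548122891595 0.037624302525840224 0.038489685009218566
stand [ 0.53573208 -0.2758831 ]
big head (array([ 0.39684442, -0.31729544,  0.15627889]), np.float64(0.005654622036482475)) (array([ 0.39225976, -0.31494082,  0.15086453]), np.float64(0.0008265559154556148)) midblock (array([ 0.38866272, -0.29793795,  0.09222986]), np.float64(0.003608488804212764))
t 6.65 tcp [ 0.4474 -0.2317  0.2565] x [ 0.913 -0.408  0.   ] y [-0.408 -0.913 -0.   ] z [ 0.  0. -1.] F [-0.1  0.3 -0. ] w 0.085 g 0.0
shift units (now frame) [1.632 0.087 0.942]
turn about tool z -0.199 j7 -1.6665245758589413
shift after turn [1.582 0.409 0.942]
```

Call:
{"api": "apply_moves", "payload": {
  "series": [
    [85,0,0,0,0,0,-0.1],
    [85,0,0,0,0,0,-0.1],
    [85,0.8,0.2,0.3,0,0,0],
    [85,0.78,0.2,0.5,0,0,0],
    [85,0,0,0.7,0,0,0]
  ]
}}

```text
time: 7.28
tcp_pos: [0.5376, -0.2778, 0.1656]
orientation: [0.994, -0.111, 0.002, 0.0]
ft_force: [-1.5, 0.5, -1.2]
grip_width: 0.0852
grip_force: 0.0
```

Call:
{"api": "apply_moves", "payload": {
  "series": [
    [85,0,0,0,0,0,0],
    [85,0,0,0,0,0,0]
  ]
}}

```text
time: 7.52
tcp_pos: [0.5347, -0.2768, 0.1679]
orientation: [0.994, -0.111, 0.001, 0.0]
ft_force: [0.2, -0.5, -0.4]
grip_width: 0.085
grip_force: 0.0
```

```bash
python3 -c "
from m import *
go([.5347,-.2764,.066],np.pi/2-.217)
s=snap('wrist','w3.png')
for k in [(-.02,-.02),(-.02,.02),(.02,.02),(.02,-.02)]:
  r=R.from_rotvec([0,0,-.217]).as_matrix()@np.array([*k,0]);print(proj(s,r+[.5347,-.2764,.1]))"
```

```text
t 7.53 tcp [ 0.5347 -0.2768  0.1679] x [ 0.976 -0.22   0.001] y [-0.22  -0.976  0.   ] z [ 0.001 -0.    -1.   ] F [ 0.2 -0.5 -0.4] w 0.085 g 0.0
shift units (now frame) [-0.004 -0.006  1.698]
turn about tool z -0.005 j7 -1.5128428027434098
shift after turn [-0.004 -0.006  1.698]
[351.27249742 282.68933083]
[282.2916304  282.97964527]
[280.15307624 215.50706188]
[352.51709053 215.18124177]
```

View pics/w3.png

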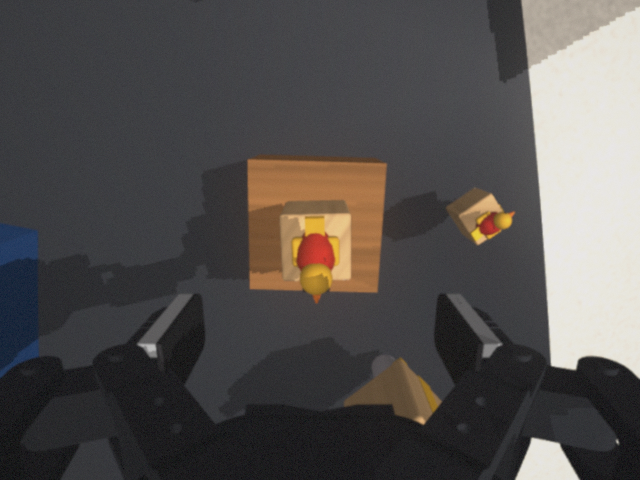

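The block top spans columns 281–351 and rows 215–281, which matches the prediction, and the gripper is centred on it. I'll descend and grip.

Call:
{"api": "apply_moves", "payload": {
  "series": [
    [85,0,0,0.6,0,0,0],
    [85,0,0,0.6,0,0,0],
    [85,0,0,0.4,0,0,0],
    [85,0,0,0.1,0,0,0],
    [85,0,0,0,0,0,0]
  ]
}}

```text
time: 8.2
tcp_pos: [0.535, -0.2773, 0.066]
orientation: [0.994, -0.111, 0.001, 0.0]
ft_force: [-0.3, 0.8, 0.5]
grip_width: 0.0852
grip_force: 0.0
```

Call:
{"api": "apply_moves", "payload": {
  "series": [
    [30,0,0,0,0,0,0],
    [30,0,0,0,0,0,0],
    [30,0,0,0,0,0,0],
    [30,0,0,0,0,0,0],
    [30,0,0,0,0,0,0]
  ],
  "squeeze": 80
}}

```text
time: 8.82
tcp_pos: [0.5349, -0.2771, 0.0656]
orientation: [0.994, -0.111, 0.001, 0.0]
ft_force: [-0.3, 0.7, 6.4]
grip_width: 0.039
grip_force: 81.1
```

```bash
python3 -c "
from m import *
st()"
```

```text
t 8.82 tcp [ 0.5349 -0.2771  0.0656] x [ 0.975 -0.22   0.002] y [-0.22  -0.975  0.   ] z [ 0.002 -0.001 -1.   ] F [-0.3  0.7  6.4] w 0.039 g 81.1
```

Call:
{"api": "apply_moves", "payload": {
  "series": [
    [30,0,0,-0.2,0,0,0],
    [30,0,0,-0.5,0,0,0],
    [30,0,0,-0.6,0,0,0],
    [30,0,0,-0.5,0,0,0],
    [30,0,0,-0.3,0,0,0]
  ]
}}

```text
time: 9.45
tcp_pos: [0.5344, -0.2772, 0.1924]
orientation: [0.994, -0.111, 0.001, 0.0]
ft_force: [0.1, -0.1, -2.4]
grip_width: 0.0389
grip_force: 81.6
```

Call:
{"api": "apply_moves", "payload": {
  "series": [
    [30,0,0,0,0,0,0.1],
    [30,0,0,0,0,0,0.094],
    [30,-0.5,-0.6,0,0,0,0],
    [30,-0.6,-0.7,0,0,0,0],
    [30,-0.6,-0.7,0,0,0,0]
  ]
}}

```text
time: 10.07
tcp_pos: [0.4883, -0.1245, 0.1901]
orientation: [0.978, -0.207, -0.001, -0.0]
ft_force: [1.8, 1.4, -1.3]
grip_width: 0.0393
grip_force: 81.6
```

Call:
{"api": "apply_moves", "payload": {
  "series": [
    [30,-0.6,-0.7,0,0,0,0],
    [30,-0.5,-0.7,0,0,0,0],
    [30,-0.5,-0.7,0,0,0,0],
    [30,-0.4,-0.68,0,0,0,0],
    [30,0,0,0,0,0,0]
  ]
}}

```text
time: 10.7
tcp_pos: [0.4461, 0.0788, 0.1906]
orientation: [0.979, -0.203, -0.0, -0.0]
ft_force: [-0.6, -0.7, -1.6]
grip_width: 0.0392
grip_force: 81.6
```

Call:
{"api": "apply_moves", "payload": {
  "series": [
    [30,0,0,0,0,0,0],
    [30,0,0,0,0,0,0]
  ]
}}

```text
time: 10.95
tcp_pos: [0.4471, 0.0737, 0.1903]
orientation: [0.978, -0.208, -0.0, 0.0]
ft_force: [0.1, -0.5, -3.2]
grip_width: 0.0391
grip_force: 81.6
```

```bash
python3 -c "
from m import *
go([.448,.075,.186],np.pi/2-.416)
s=snap('wrist','w4.png');print(proj(s,[.530,.039,.078]))
_,m=cents(s,(0,0,150),(180,60,255),(230,0,420,250))
cn=max(cv2.findContours(m,0,1)[0],key=cv2.contourArea);e=cv2.fitEllipse(cv2.convexHull(cn));print(e,onz(s,e[0],.068))
for n,lo,hi in(('r',(170,120,80),(180,255,255)),('g',(45,100,50),(85,255,255)),('y',(18,120,120),(32,255,255))):
  c,_=cents(s,lo,hi,(0,0,640,300));print(n,[(q,np.round(onz(s,q[1],.06 if n!='y' else .078)[:2],4)) for q in c])"
```

```text
t 10.95 tcp [0.4471 0.0737 0.1903] x [ 0.914 -0.406 -0.   ] y [-0.406 -0.914  0.001] z [-0.001 -0.001 -1.   ] F [ 0.1 -0.5 -3.2] w 0.0391 g 81.6
shift units (now frame) [ 0.004 -0.025  0.072]
turn about tool z -0.002 j7 -2.3614516663031604
shift after turn [ 0.004 -0.025  0.072]
[314.10568336  89.91292342]
((316.6070251464844, 88.42372131347656), (147.13626098632812, 153.64703369140625), 0.4825616478919983) [0.53106544 0.03689136 0.068     ]
r [((44, [78.8, 12.3]), array([0.6393, 0.1576])), ((11, [94.5, 5.0]), array([0.6385, 0.1459]))]
g [((410, [103.9, 177.0]), array([0.54 , 0.198]))]
y [((142, [317.0, 123.0]), array([0.5111, 0.0455]))]
```

View pics/w4.png

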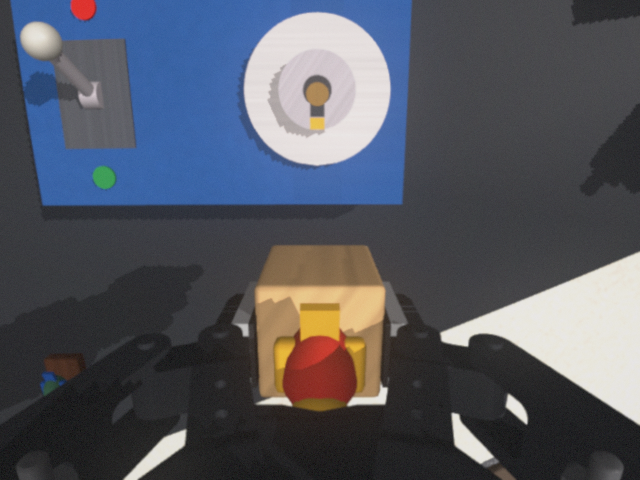

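The hub is at (317,89) with its keyway straight down to the yellow dab at (317,123), so it is aligned with the tool. The toggle knob is at (42,40) on the red side. The block is held square, with its far top edge at row 287 and columns 260–384.

```bash
python3 -c "
from m import *
s=snap('wrist');o,Rm=st()
z=o['tcp_pos'][2]+.0344
for c in((258,288),(384,288)): print('tool mm',Rm.T@(onz(s,c,z)-o['tcp_pos'])*1e3)
for c in((272,246),(369,246)): print('low',Rm.T@(onz(s,c,z-.045)-o['tcp_pos'])*1e3)
go([.5311,.0369,.19],np.pi/2-.412)"
```

```text
t 11.05 tcp [0.4472 0.0739 0.1904] x [ 0.914 -0.406 -0.   ] y [-0.406 -0.914  0.   ] z [-0. -0. -1.] F [ 0.4  0.4 -1.3] w 0.0393 g 81.6
tool mm [ 20.25149298 -17.06810112 -34.40978499]
tool mm [ 20.24277599  20.75015798 -34.39488432]
low [ 19.77286179 -18.10756535  10.58988176]
low [19.76860796 21.7857268  10.60559926]
t 11.05 tcp [0.4472 0.0739 0.1904] x [ 0.914 -0.406 -0.   ] y [-0.406 -0.914  0.   ] z [-0. -0. -1.] F [ 0.4  0.4 -1.3] w 0.0393 g 81.6
shift units (now frame) [ 1.528 -0.004  0.006]
turn about tool z -0.006 j7 -2.361669546713256
shift after turn [1.528 0.006 0.006]
```

Call:
{"api": "apply_moves", "payload": {
  "series": [
    [30,0.5,0,0,0,0,0],
    [30,0.6,-0.02,0,0,0,0],
    [30,0.43,-0.01,0,0,0,0],
    [30,0,0,0.4,0,0,0],
    [30,0,0,0.5,0,0,0]
  ]
}}

```text
time: 11.68
tcp_pos: [0.5326, 0.0385, 0.1361]
orientation: [0.978, -0.208, 0.001, -0.0]
ft_force: [0.2, 0.2, -1.8]
grip_width: 0.0391
grip_force: 81.7
```

Call:
{"api": "apply_moves", "payload": {
  "series": [
    [30,0,0,0,0,0,0],
    [30,0,0,0,0,0,0]
  ]
}}

```text
time: 11.92
tcp_pos: [0.5323, 0.0394, 0.1373]
orientation: [0.978, -0.207, 0.0, -0.0]
ft_force: [-0.3, -1.0, -1.8]
grip_width: 0.0389
grip_force: 81.5
```

```bash
python3 -c "
from m import *
go([.5317,.0385,.0886],np.pi/2-.412)
s=snap('side');a=s['pixels'][190:300,280:427,::-1];b=snap('top')['pixels'][230:305,270:370,::-1]
w=snap('wrist')['pixels'][:,:,::-1]
cv2.imwrite('pics/s5.png',np.vstack([cv2.resize(a,(800,598))]))"
```

```text
t 11.93 tcp [0.5323 0.0394 0.1373] x [ 0.914 -0.405  0.001] y [-0.405 -0.914 -0.   ] z [ 0.001  0.    -1.   ] F [-0.3 -1.  -1.8] w 0.0389 g 81.5
shift units (now frame) [-0.004  0.018  0.812]
turn about tool z -0.005 j7 -2.3206283904577605
shift after turn [-0.004  0.018  0.812]
```

View pics/s5.png

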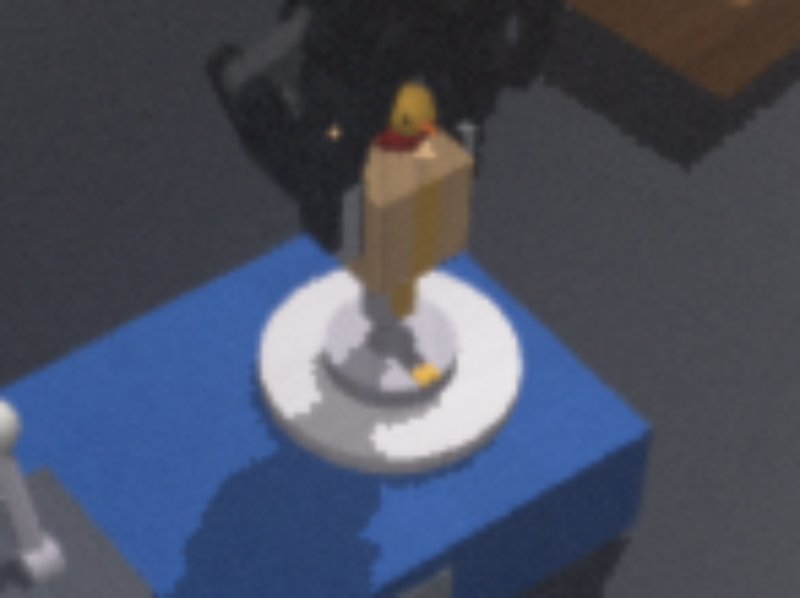

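The side crop shows the shaft tip just over the bore, at about (390,340) in the crop. The stripe and key point toward the yellow dab at (427,373). I'll lower it in small steps.

Call:
{"api": "apply_moves", "payload": {
  "series": [
    [30,0,0.01,0.1,0,0,-0.003],
    [30,0,0,0.1,0,0,0],
    [30,0,0,0.05,0,0,0],
    [30,0,0,0,0,0,0]
  ]
}}

```text
time: 12.58
tcp_pos: [0.5306, 0.039, 0.1207]
orientation: [0.979, -0.205, -0.001, 0.0]
ft_force: [-2.4, -1.1, -3.6]
grip_width: 0.039
grip_force: 81.7
```

Call:
{"api": "apply_moves", "payload": {
  "series": [
    [30,0,0,0.08,0,0,0],
    [30,0,0,0,0,0,0],
    [30,0,0,0,0,0,0]
  ]
}}

```text
time: 12.95
tcp_pos: [0.5306, 0.0389, 0.1161]
orientation: [0.979, -0.205, -0.001, 0.0]
ft_force: [-5.1, 0.4, -5.1]
grip_width: 0.0387
grip_force: 81.5
```

Call:
{"api": "apply_moves", "payload": {
  "series": [
    [30,-0.02,0.01,0,0,0,0],
    [30,0,0,0.06,0,0,0],
    [30,0,0,0.06,0,0,0],
    [30,0,0,0,0,0,0]
  ]
}}

```text
time: 13.45
tcp_pos: [0.5303, 0.039, 0.1092]
orientation: [0.979, -0.205, 0.0, -0.0]
ft_force: [-3.3, 0.0, -4.0]
grip_width: 0.0391
grip_force: 81.7
```

```bash
python3 -c "
from m import *
go([.5305,.0389,.0886],np.pi/2-.412)"
```

```text
t 13.45 tcp [0.5303 0.039  0.1092] x [ 0.916 -0.402  0.   ] y [-0.402 -0.916 -0.   ] z [ 0.  0. -1.] F [-3.3  0.  -4. ] w 0.0391 g 81.7
shift units (now frame) [0.003 0.    0.343]
turn about tool z -0.001 j7 -2.335777092814475
shift after turn [0.003 0.    0.343]
```

The key is 5 mm past the hub face with no upward force, so it has entered the keyway. I'll continue down onto the spring.

Call:
{"api": "apply_moves", "payload": {
  "series": [
    [30,-0.01,0,0.06,0,0,0],
    [30,0,0,0.06,0,0,0],
    [30,0,0,0.06,0,0,0],
    [30,0,0,0,0,0,0]
  ]
}}

```text
time: 13.95
tcp_pos: [0.5301, 0.0392, 0.0987]
orientation: [0.979, -0.205, 0.0, -0.0]
ft_force: [-2.6, -1.2, 2.1]
grip_width: 0.0389
grip_force: 82.3
```

Call:
{"api": "apply_moves", "payload": {
  "series": [
    [30,0,0,0.06,0,0,0],
    [30,0,0,0.06,0,0,0],
    [30,0,0,0.03,0,0,0],
    [30,0,0,0,0,0,0],
    [30,0,0,0,0,0,0]
  ],
  "squeeze": 100
}}

```text
time: 14.58
tcp_pos: [0.5301, 0.0392, 0.0903]
orientation: [0.979, -0.205, 0.001, -0.0]
ft_force: [-3.9, -1.5, 5.6]
grip_width: 0.0387
grip_force: 102.1
```

Call:
{"api": "apply_moves", "payload": {
  "series": [
    [30,0,0,0.03,0,0,0],
    [30,0,0,0.02,0,0,0],
    [30,0,0,0.02,0,0,0],
    [30,0,0,0,0,0,0],
    [30,0,0,0,0,0,0]
  ]
}}

```text
time: 15.2
tcp_pos: [0.5302, 0.0392, 0.0885]
orientation: [0.979, -0.205, 0.001, 0.0]
ft_force: [-13.6, -2.8, 33.1]
grip_width: 0.0386
grip_force: 105.7
```

Call:
{"api": "apply_moves", "payload": {
  "series": [
    [30,0,0,0.02,0,0,0],
    [30,0,0,0.02,0,0,0],
    [30,0,0,0,0,0,0],
    [30,0,0,0,0,0,0]
  ]
}}

```text
time: 15.7
tcp_pos: [0.5302, 0.0392, 0.0885]
orientation: [0.979, -0.205, 0.002, 0.001]
ft_force: [-22.4, -5.8, 58.8]
grip_width: 0.0385
grip_force: 108.9
```

It is seated: z stopped at 0.0885 and the force rose sharply. I'll ease off the excess force and check.

Call:
{"api": "apply_moves", "payload": {
  "series": [
    [30,-0.01,0,-0.035,0,0,0],
    [30,0,0,0,0,0,0],
    [30,0,0,0,0,0,0]
  ]
}}

```text
time: 16.08
tcp_pos: [0.5302, 0.0392, 0.0886]
orientation: [0.979, -0.205, 0.002, 0.0]
ft_force: [-11.6, -3.8, 34.7]
grip_width: 0.0387
grip_force: 105.6
```

```bash
python3 -c "
from m import *
st()
s=snap('side')
cv2.imwrite('pics/s6.png',cv2.resize(s['pixels'][190:340,230:430,::-1],(800,600),interpolation=2))"
```

```text
t 16.07 tcp [0.5302 0.0392 0.0886] x [ 0.916 -0.402  0.003] y [-0.402 -0.916 -0.   ] z [ 0.003 -0.001 -1.   ] F [-11.6  -3.8  34.7] w 0.0387 g 105.6
```

View pics/s6.png

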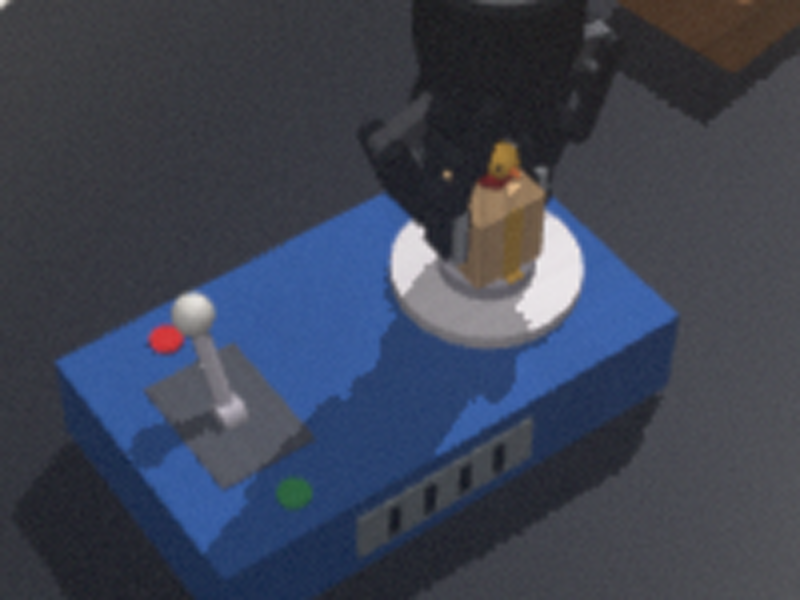

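The crop shows the block flat on the hub at about (500,275). The toggle knob (193,313) leans to the red dot (166,340). The block is still gripped and pressed at about 35 N, so I'll hand in.

```bash
python3 -c "
from plant import ctrl
print(ctrl.hand_in())"
```

```text
the job is handed in; nothing more can be done
None
```

Job handed in at about 16 s: the toggle is off, and the red bird's block is seated on the hub, still gripped and pressed down with about 35 N; I never went near the jars or the green bird, though I did not re-measure them at the end.

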